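Click the sliding stop of a jar rack into the catch beside the jam

ROBOT

A 6-joint arm with a two-finger parallel gripper is mounted at the origin on a cart in front of the work surface, level with it; the furniture and walls round the work are solid. World frame = base frame: x ahead of the robot, y to its left, z up, the work surface at z = 0. Lengths are in mm, angles in rad, forces in N, time in s.
With the tool pointing down it reaches from about 300 to 775 mm from the base axis. Payload 14.6 kg.
Tool frame: the origin (TCP) lies at the centre of the arm's flange, where the gripper is bolted on; the fingertips stand 199 mm ahead of it and the grasp point (between the pads) lies 180 mm ahead of it; z points along the fingers, y is the line along which they close (so a half turn about z gives the same grasp; the last joint's range is limited). The gripper opens to 94 mm and grips with 3 to 60 N. Pads are 16 mm wide; open, the fingers measure 119 mm over their backs; the gripper's body (75 mm by 177 mm) begins 78 mm behind the grasp point.
Start: joints at [-1.322, 0.3, 1.521, -0, 1.321, -0.067], TCP at [170.811, -522.795, 404.646] pointing down, gripper open.
Joint ranges: [-3.03, 3.03], [-0.79, 2.21], [0.23, 2.52], [-1.04, 4.18], [0, 3.07], [-2.55, 2.55]. Speed limits (rad/s): [2.22, 2.22, 2.57, 3.14, 3.14, 3.14].

INTERFACE

Orientations are given as [roll, pitch, yaw] about the fixed x, y, z axes, in that order (R = Rz(yaw) Ry(pitch) Rx(roll)).
In Python, from cell import manip, optics, workorder gives the robot as it stands.
- The arm moves only by the tool step_arm, never from a script. Its argument "increments" is a list that holds one entry, the list of rows, each a list of 7 numbers: the turn, a rotation vector about the tool's x, y, z as a fraction of full scale, then the shift along the tool's x, y, z as a fraction of full scale, then the closure, from -1 (fully open) to 1 (shut). In form: [[[wx, wy, wz, tx, ty, tz, fingers], ...]]. A call has 1 to 5 rows; each row shifts and turns the commanded pose from where the row before left it, along the tool's axes as they then stand; what a row does not reach is not made up. Full scale, the value 1, is 40 mm for a shift and 45 degrees for a turn. A row lasts 1/10 s, in which the tool goes at most 50 mm and 8.59 degrees, less where a joint would pass 70% of its speed; a pose out of reach is approached as far as the arm can. A call with a number of a shift or a turn outside -1 to 1 is refused whole. A call with a gripper value outside its range is refused whole. The fingers move at their own pace and stop on an object; "newtons" is the grip in N (left out, the last holds). Time passes only in rows, so rows that do not move let the fingers close. It gives the time, the measured TCP pose, the force, the opening and the grip force at its end, in the units of the state.
- manip.read_state(): the state, without advancing time (a new reading comes with each control period).
- optics.camera(name): name is "scene" or "top" or "wrist"; returns a dict with "frame" (400x640x3 uint8, red, green, blue), "range_z" (400x640 float32, mm along the optical axis (not along the pixel's ray), 0 where there is no reading), "mtx" (3x3 intrinsics, pixels), "cam_to_world" (4x4, takes a point from camera to world coordinates). Camera axes: x right, y down, z forward; pixel columns grow to the right and rows downward; lengths in mm; the calibration is good to about 2 mm. A picture is of the moment at which its call begins.
- workorder.sign_off(): hands the job in; it is judged then, once.
The state is a dict: "clock": time; "joints": joint angles; "qd": joint speeds; "effort": joint torques, N m; "eef_pos": TCP position; "eef_rot": TCP orientation; "wrist_force": force on the tool from outside, world axes, zero at the start; "moment": the same for the moment, N m; "finger_gap": finger opening in mm; "finger_force": force on a finger pad.
Only numpy, scipy, OpenCV 4.12 (cv2) and the standard library are available. Lean on these libraries where they do the work, as an engineer would, in place of code of your own. Each camera call takes 0.05 s, during which the arm holds its last target. There are 200 camera calls.

TASK

Fence in the jar of red jam: push the rack's white sliding stop along its rail towards the jam jar, with fingertips against the side of its upright tab, until you feel it drop into the brass catch beside that jar, and leave it seated there. Push gently from one side without pinching the tab, do not shove the stop on into the jar, leave the jars and everything else on the table where they stand, and take the hand away at the end.

Things in the scene. Friction and masses are not known exactly. Their poses are not given: they have to be found in the camera images.
- rack: fixed wooden jar rack, 430 mm along its own y (left end +y), x from -66 (front) to +85 mm. Origin: middle of its length, on the table top. Jars stand on its tray, 10 mm above the table. In front of the tray, at rack x = -55 mm, a beam with an aluminium rail on top (40 mm above the table) runs along y; the white stop slides on it. Near each end of the rail sits a brass catch
- stop: white plastic stop that slides on the rail along the rack's y; cannot be lifted off. Origin: rack x = 0, table height, in the stop's middle plane; axes as the rack's. A saddle (40 mm along the rail, top 62 mm above the table) covers the rail, a 10 mm thick board (top 86 mm high) reaches back over the tray between the jars, and on the saddle stands the upright tab. Drag about 2 N
- tab (a point): point on the middle plane of the stop's upright tab, 90 mm above the table. The tab is 30 mm deep along the rack's x, 20 mm thick along y over its two orange pads, and rises from the saddle (62 mm) to 110 mm above the table
- pad_left (a point): flat orange pad on the tab's left (+y) face, 25 mm wide and 40 mm tall, this point in the middle of its surface: push here to move the stop to the rack's right (-y)
- pad_right (a point): flat orange pad on the tab's right (-y) face, 25 mm wide and 40 mm tall, this point in the middle of its surface: push here to move the stop to the rack's left (+y)
- stop_mark (a point): point in the middle of the stop at rail-top height, where its spring pin rides on the rail
- pin (a joint): height of the stop's spring pin over the rail, m: 0 on the plain rail and down in a notch, up to 0.004 while riding over a catch's low ridge, up to 0.0065 on its high ridge
- catch_left_notch (a point): middle of the notch of the left (+y) brass catch, at rail-top height; the stop is caught when stop_mark is here (1 mm play). Low ridge 14 mm from it towards the rail's middle: takes about 7 N to climb, then the stop drops into the notch and the resistance vanishes. High steep ridge 10 mm beyond, towards the jar: gives way at about 20 N. Brass plate 44 mm wide on the beam's front
- catch_right_notch (a point): the same for the right (-y) catch, mirrored
- jam: jar of red jam with a white lid, 72 mm wide, 102 mm tall, standing on the tray at one end of the rack; origin at the centre of its underside. With the stop caught beside it, 15 to 25 mm stay free between stop and jar
- mustard: jar of yellow mustard with a green lid, 68 mm wide, 84 mm tall, standing on the tray at the other end; origin at the centre of its underside
- mug: cream mug with a handle, 83x117x94 mm, standing about on the table (leave alone); origin at the centre of its underside
- spice_green: spice jar with green lid and green label, 46 mm wide, 106 mm tall, standing about on the table (leave alone); origin at the centre of its underside
- spice_brown: spice jar with green lid and brown label, 46 mm wide, 106 mm tall, standing about on the table (leave alone); origin at the centre of its underside
- toothpicks: clear plastic jar with black cap lying on its side, 90 mm long along its y, 38 mm thick, standing about on the table (leave alone); origin at the centre of its underside
Not all that is in view belongs to the job. What is shaped like the jam but blue or pink is not meant.

How it is judged (in metres and radians):
At the end, for the whole second after the job is handed in: The stop's pin is down (below 1.5 mm) in the notch of the catch on the jam jar's side, stop_mark within 4 mm of that notch, the stop at rest; both jars upright and within 12 mm of where they stood (((y of jam in the frame of rack above 0 m and horizontal distance between stop_mark and catch_left_notch below 0.004 m) or (y of jam in the frame of rack below 0 m and horizontal distance between stop_mark and catch_right_notch below 0.004 m)) and value of joint pin below 0.0015 m and linear speed of stop below 0.005 m/s and distance of each of jam, mustard from where it was at the start of the episode below 0.012 m and angle between each of jam, mustard's own z axis and vertical below 0.1 rad); the robot touches nothing.
It fails at once if the stop was pushed against a jar (contact force between stop and jam above 0.5 N or contact force between stop and mustard above 0.5 N).
It fails at once if a jar in the rack was moved or lifted (distance of any of jam, mustard from where it was at the start of the episode above 0.012 m).
It fails at once if the tab was pinched: both its pads pressed at once (contact force between the fingers and stop_c5 above 1 N and contact force between the fingers and stop_c6 above 1 N).
It fails at once if the stop was pushed with more than 40 N (contact force between any of the fingers, the arm and stop above 40 N).
It fails at once if another thing on the table was moved (distance of any of mug, spice_green, spice_brown, toothpicks from where it was at the start of the episode above 0.02 m).
It also fails if it takes over 32 s, if anything falls off the work surface, if the arm or the gripper's body presses on something with over 40 N, if the wrist force passes 120 N, or if a joint passes its speed limit or range.

## Working session

There is one attempt and no reset: what is moved stays moved. The work goes in short steps, Python scripts to look and compute and a tool call to move; the robot and the scene stay as the last step left them, time stands still between calls to the robot, and variables do not carry over. Pictures are saved under pics/ and viewed, at most 10 in all, crops included, and the job is handed in when it is done.

Besides the shell and the picture viewer there is one more tool, called after "Call:" in YAML: its name, and indented under it one key for each argument. step_arm: Moves the arm, as the interface text tells. Its arguments: {"type":"object","properties":{"increments":{"type":"array","items":{"type":"array","items":{"type":"array","items":{"type":"number"}}}},"newtons":{"type":"number"}},"required":["increments"]}

```bash
mkdir -p pics
cat > h.py <<'E'
import numpy as np, cv2, pickle
from cell import manip, optics, workorder
def shot(n):
    c=optics.camera(n); pickle.dump(c,open(f'pics/{n}.pkl','wb')); return c
def load(n): return pickle.load(open(f'pics/{n}.pkl','rb'))
def w(c,u,v,z=None):
    r=np.linalg.inv(c['mtx'])@[u,v,1.]; T=c['cam_to_world']
    return (T@np.r_[r*(c['range_z'][int(v),int(u)] if z is None else z),1])[:3]
def onz(c,u,v,h):
    T=c['cam_to_world']; d=T[:3,:3]@np.linalg.inv(c['mtx'])@[u,v,1.]
    return T[:3,3]+d*(h-T[2,3])/d[2]
def proj(c,p):
    q=np.linalg.inv(c['cam_to_world'])@np.r_[p,1]; q=c['mtx']@q[:3]; return q[:2]/q[2]
E
python3 - <<'E'
from h import *
for n in ('scene','top'):
    c=shot(n); cv2.imwrite(f'pics/{n}1.png',c['frame'][...,::-1]); print(n,c['cam_to_world'].round(2))
print(manip.read_state())
E
```

```text
scene [[-7.6000e-01 -3.5000e-01  5.5000e-01 -3.1630e+01]
 [-6.5000e-01  4.1000e-01 -6.4000e-01  6.9746e+02]
 [ 0.0000e+00 -8.4000e-01 -5.4000e-01  6.8039e+02]
 [ 0.0000e+00  0.0000e+00  0.0000e+00  1.0000e+00]]
top [[-1.00000e-02 -9.90000e-01  1.60000e-01  3.84740e+02]
 [-1.00000e+00  1.00000e-02 -2.00000e-02 -9.70000e+00]
 [ 2.00000e-02 -1.60000e-01 -9.90000e-01  1.20759e+03]
 [ 0.00000e+00  0.00000e+00  0.00000e+00  1.00000e+00]]
{'clock': 0.1, 'joints': array([-1.32158302e+00,  3.00400994e-01,  1.52149861e+00,  2.60272006e-05,
        1.32070054e+00, -6.66165253e-02]), 'qd': array([-0.00086002, -0.00321613, -0.00144398,  0.00011643, -0.00136147,
        0.0014169 ]), 'effort': array([ 9.89371911e-04, -5.32648265e+01, -3.53284764e+01,  7.09819794e-02,
        2.35219690e-02, -7.33900970e-05]), 'eef_pos': array([ 170.81653267, -522.77324967,  404.15957355]), 'eef_rot': array([-3.14058908e+00, -9.22205681e-05,  3.15823330e-01]), 'wrist_force': array([-0.64689209,  1.52902013,  1.04277032]), 'moment': array([-0.02809066, -0.04057552,  0.04345992]), 'finger_force': 0.0, 'finger_gap': 93.75731111723562}
```

View pics/scene1.png

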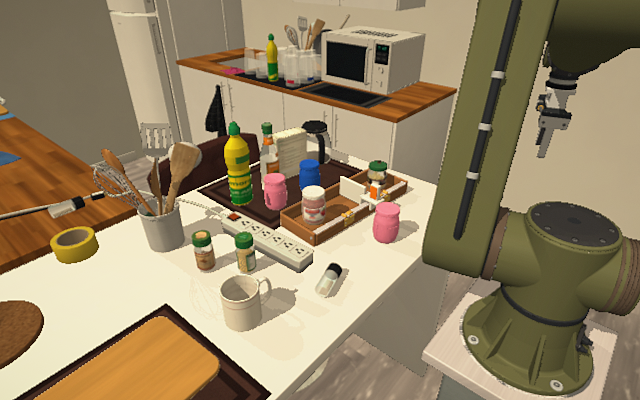

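View pics/top1.png

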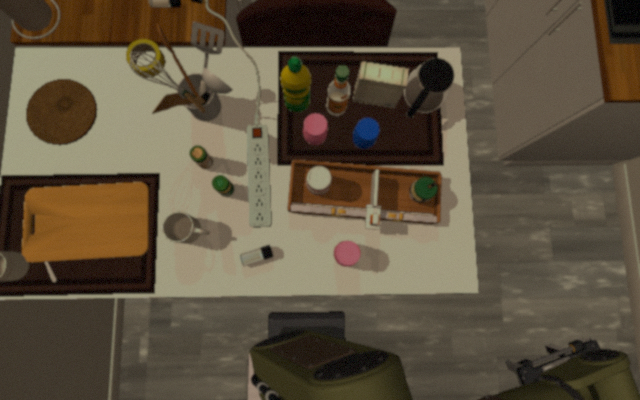

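The top view shows the rack spanning about (290,165)-(440,222), with the white stop's tab near (373,214) and brass plates near (342,211) and (395,216).

Jam candidates in the top view: a white-lidded jar at (319,180), pink ones at (315,128) and (347,253), and a blue one at (367,132). Only the white-lidded jar stands in the rack, at its left (+y) end, opposite the green-lidded mustard at (426,189). I'll confirm this in an enlarged crop.

Run:
```python
from h import *
c=load('scene'); a=cv2.resize(c['frame'][150:260,270:430],None,fx=5,fy=5,interpolation=cv2.INTER_CUBIC); cv2.imwrite('pics/sc.png',a[...,::-1])
c=load('top'); a=cv2.resize(c['frame'][155:230,285:450],None,fx=4.8,fy=4.8,interpolation=cv2.INTER_CUBIC); cv2.imwrite('pics/tc.png',a[...,::-1])
```

```text
(no output)
```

View pics/sc.png

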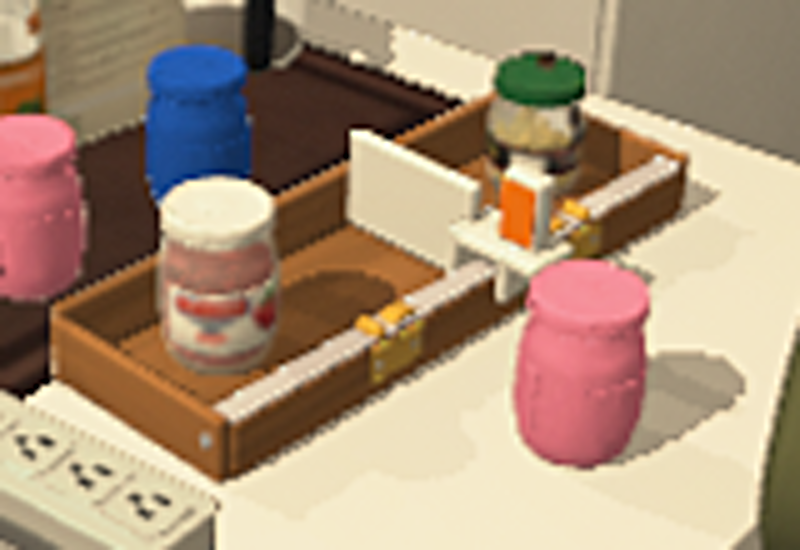

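View pics/tc.png

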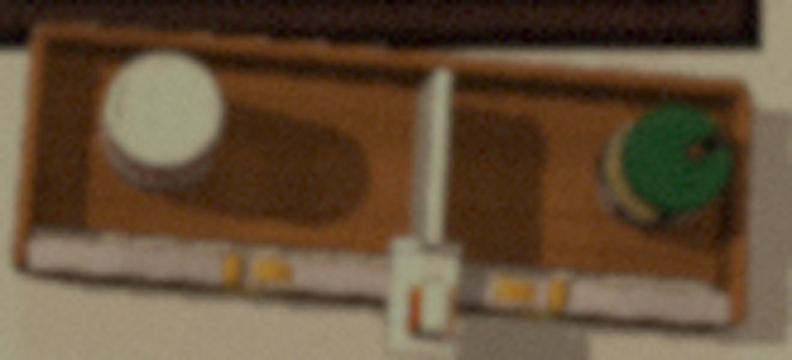

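The crops confirm it: the jam, with its red label and white lid, stands at the rack's left (+y) end, so I push on pad_right towards +y. In the top crop the left catch's ridges show at (232,268) and (270,270), and the tab top is near (435,308).

Run:
```python
from h import *
def cloud(c,u0,v0,u1,v1):
    v,u=np.mgrid[v0:v1,u0:u1]; z=c['range_z'][v0:v1,u0:u1].ravel()
    p=np.linalg.inv(c['mtx'])@np.array([u.ravel(),v.ravel(),np.ones(u.size)])*z
    return (c['cam_to_world']@np.vstack([p,np.ones(u.size)]))[:3].T[z>0]
t=load('top'); s=load('scene')
tp=lambda x,y:((x+.5)/4.8-.5+285,(y+.5)/4.8-.5+155)
sp=lambda x,y:((x+.5)/5-.5+270,(y+.5)/5-.5+150)
for n,a,h in [('railL',(30,250),40),('railR',(728,305),40),('high',(232,268),42),('low',(270,270),42),('Rlow',(512,289),42),('Rhigh',(557,294),42),('tabtop',(435,308),110),('saddleFL',(390,345),62),('boardback',(440,70),86)]:
    print('T',n,onz(t,*tp(*a),h).round(1), w(t,*tp(*a)).round(1))
for n,a,h in [('railL',(228,412),40),('railR',(668,163),40),('high',(372,326),44),('low',(398,312),44),('tabtop',(530,172),110),('padL',(518,212),90)]:
    print('S',n,onz(s,*sp(*a),h).round(1), w(s,*sp(*a)).round(1))
for n,c,b in (('T',t,(280,150,450,235)),('S',s,(270,150,430,260))):
    p=cloud(c,*b); m=(p[:,2]>60)&(p[:,2]<118)&(p[:,1]>-200)
    q=p[m&(p[:,2]>98)]
    print(n,len(q)); 
    np.save(f'pics/{n}.npy',p)
    # near the tab
    k=onz(t,*tp(435,308),110); d=p[(np.hypot(*(p[:,:2]-k[:2]).T)<32)&(p[:,2]>66)]
    print(d.round(0).tolist()[:60])
```

```text
T railL [551.8  37.1  40. ] [552.1  37.2  37.8]
T railR [ 515.1 -380.    40. ] [ 515.2 -380.2   39.5]
T high [539.7 -83.2  42. ] [539.1 -82.9  46.6]
T low [ 538.3 -105.9   42. ] [ 538.  -105.6   44.5]
T Rlow [ 525.7 -250.2   42. ] [ 525.2 -249.5   45.7]
T Rhigh [ 522.4 -277.1   42. ] [ 521.9 -276.    46.7]
T tabtop [ 507.1 -192.4  110. ] [ 507.7 -193.3  105. ]
T saddleFL [ 491.  -173.3   62. ] [ 491.6 -174.3   55.6]
T boardback [ 649.5 -204.2   86. ] [ 658.5 -210.8   47.7]
S railL [547.3  33.4  40. ] [546.2  34.7  41.2]
S railR [ 509.7 -374.9   40. ] [ 509.9 -375.3   39.8]
S high [536.  -81.7  44. ] [534.3 -79.4  45.9]
S low [ 533.5 -103.6   44. ] [ 534.  -104.3   43.4]
S tabtop [ 507.  -194.1  110. ] [ 506.4 -193.2  110.6]
S padL [ 504.  -179.7   90. ] [ 505.7 -182.5   88.1]
T 531
[[531.0, -188.0, 67.0], [523.0, -190.0, 109.0], [523.0, -193.0, 107.0], [523.0, -195.0, 111.0], [520.0, -184.0, 109.0], [520.0, -187.0, 108.0], [520.0, -190.0, 108.0], [520.0, -192.0, 110.0], [520.0, -195.0, 108.0], [520.0, -197.0, 113.0], [520.0, -201.0, 106.0], [520.0, -185.0, 88.0], [518.0, -185.0, 106.
[... 1860 characters left out ...]
90.0, 109.0], [494.0, -193.0, 109.0], [492.0, -196.0, 108.0], [520.0, -185.0, 99.0], [515.0, -183.0, 101.0], [512.0, -184.0, 102.0], [508.0, -183.0, 104.0], [504.0, -182.0, 106.0], [503.0, -186.0, 105.0], [497.0, -181.0, 109.0], [494.0, -183.0, 109.0], [493.0, -185.0, 109.0], [492.0, -191.0, 107.0], [494.0, -199.0, 103.0], [519.0, -184.0, 97.0], [515.0, -183.0, 98.0], [513.0, -185.0, 98.0], [508.0, -184.0, 100.0], [503.0, -180.0, 104.0], [499.0, -179.0, 106.0], [498.0, -183.0, 105.0], [496.0, -186.0, 104.0], [492.0, -185.0, 106.0], [493.0, -193.0, 102.0], [495.0, -201.0, 98.0], [520.0, -186.0, 92.0], [518.0, -188.0, 92.0], [512.0, -185.0, 95.0], [509.0, -185.0, 96.0], [503.0, -181.0, 100.0]]
```

The catch and the tab agree between the two views to about 3 mm:

| Item | Value |
|---|---|
| Rack yaw | about -0.088 rad |
| Tab centre | (507, -193), top at z = 110 as specified |
| Left notch | y ≈ -92 |
| Travel along the rack | about 101 mm |

I'll close the fingers, turn the tool so its x axis lies along the rack's +y (yaw 1.483), and go to the tab's right side.

Call:
step_arm:
  increments:
    - [[0, 0, -0.18, 0, 0, 0, 1], [0, 0, -0.18, 0, 0, 0, 1], [0, 0, -0.18, 0, 0, 0, 1], [0, 0, -0.18, 0, 0, 0, 1], [0, 0, -0.18, 0, 0, 0, 1]]
  newtons: 20

```text
clock: 0.6
eef_pos: [170.8, -522.8, 404.3]
eef_rot: [-3.141, -0.0, 1.028]
wrist_force: [0.1, 0.6, -1.0]
finger_gap: 57.4
finger_force: 0.0
```

Call:
step_arm:
  increments:
    - [[0, 0, -0.18, 0, 0, 0, 1], [0, 0, -0.18, 0, 0, 0, 1], [0, 0, -0.18, 0, 0, 0, 1], [0, 0, -0.047, 0, 0, 0, 1], [0, 0, 0, 0, 0, 0, 1]]

```text
clock: 1.1
eef_pos: [170.8, -522.8, 404.3]
eef_rot: [-3.141, -0.001, 1.484]
wrist_force: [0.2, -0.2, 0.6]
finger_gap: 17.6
finger_force: 0.0
```

Call:
step_arm:
  increments:
    - [[0, 0, 0, 0.8, 0.76, 0, 1], [0, 0, 0, 0.8, 0.76, 0, 1], [0, 0, 0, 0.8, 0.76, 0, 1], [0, 0, 0, 0.8, 0.76, 0, 1], [0, 0, 0, 0.8, 0.76, 0, 1]]

```text
clock: 1.6
eef_pos: [337.2, -375.2, 404.6]
eef_rot: [-3.142, -0.0, 1.482]
wrist_force: [-0.0, 0.5, 0.3]
finger_gap: 0.2
finger_force: 0.0
```

Call:
step_arm:
  increments:
    - [[0, 0, 0, 0.7, 0.76, 0, 1], [0, 0, 0, 0.7, 0.76, 0, 1], [0, 0, 0, 0.7, 0.76, 0, 1], [0, 0, 0, 0.7, 0.76, 0, 1], [0, 0, 0, 0, 0, 0, 1]]

```text
clock: 2.1
eef_pos: [469.6, -273.0, 404.2]
eef_rot: [-3.141, -0.001, 1.486]
wrist_force: [-0.7, 0.5, 0.0]
finger_gap: 0.2
finger_force: 0.0
```

Call:
step_arm:
  increments:
    - [[0, 0, 0, 0.55, 0.38, 0, 1], [0, 0, 0, 0.55, 0.38, 0, 1], [0, 0, 0, 0, 0, 0.8, 1], [0, 0, 0, 0, 0, 0.8, 1], [0, 0, 0, 0, 0, 0, 1]]

```text
clock: 2.6
eef_pos: [500.3, -234.5, 336.9]
eef_rot: [-3.135, -0.003, 1.482]
wrist_force: [-0.0, 0.2, 0.6]
finger_gap: 0.4
finger_force: 0.0
```

Run:
```python
from h import *
s=manip.read_state(); print(s['eef_pos'],s['eef_rot'])
a=shot('scene')['frame'][120:270,250:450]; b=shot('wrist')
a=cv2.resize(a,(533,400),interpolation=cv2.INTER_CUBIC); 
cv2.imwrite('pics/sc2.png',a[...,::-1]); cv2.imwrite('pics/w2.png',b['frame'][...,::-1])
```

```text
[ 500.3442258  -234.48152766  336.92440083] [-3.13527583e+00 -2.68164855e-03  1.48230142e+00]
```

View pics/w2.png

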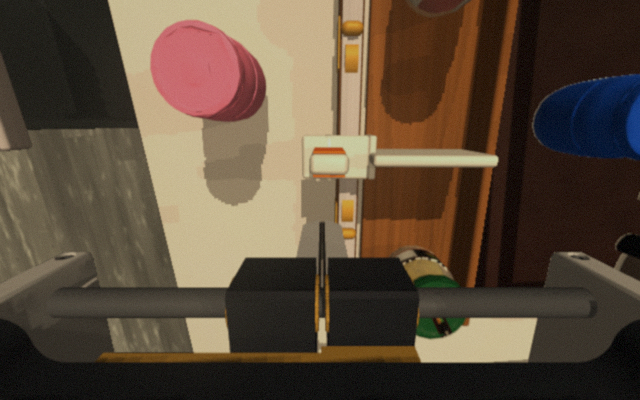

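View pics/sc2.png

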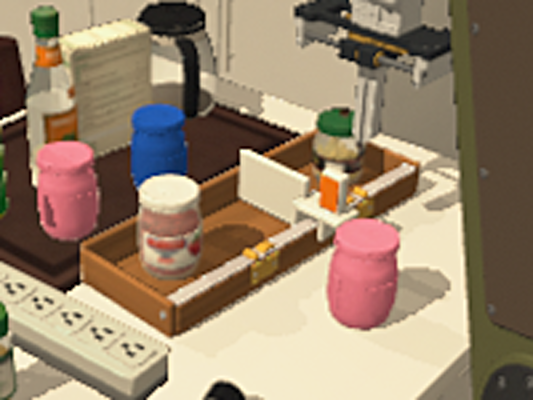

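In the wrist view the tab top is at (329,161) and the rail is vertical at x≈350, so the yaw is right. The left catch's ridges are at (352,28) and (350,58), and the fingers at x≈322 line up with the tab. I'll refine the positions from this second place.

Run:
```python
from h import *
c=load('wrist')
for n,u,v,h in [('tabtop',329,162,110),('high',352,28,45),('low',350,58,44),('Rlow',348,210,44),('Rhigh',348,233,45),('saddle+',330,137,62),('saddle-',330,178,62)]:
    print(n,onz(c,u,v,h).round(1),w(c,u,v).round(1))
print(manip.read_state()['wrist_force'])
```

```text
tabtop [ 510.  -192.2  110. ] [ 510.  -192.   111.3]
high [540.6 -85.   45. ] [540.4 -85.5  47. ]
low [ 537.4 -108.8   44. ] [ 537.4 -108.8   44.1]
Rlow [ 526.2 -252.1   44. ] [ 526.2 -251.9   44.7]
Rhigh [ 524.5 -277.    45. ] [ 524.4 -276.3   46.9]
saddle+ [ 513.3 -176.1   62. ] [ 513.3 -176.1   61.8]
saddle- [ 510.2 -213.6   62. ] [ 5.109e+02 -2.254e+02  4.000e-01]
[-0.62174297 -0.51171008  0.19054884]
```

Call:
step_arm:
  increments:
    - [[0, 0, 0, 0, 0.15, 0.4, 1], [0, 0, 0, 0, 0, 0.4, 1], [0, 0, 0, 0, 0, 0.4, 1], [0, 0, 0, 0, 0, 0.3, 1], [0, 0, 0, 0, 0, 0, 1]]

```text
clock: 3.2
eef_pos: [507.1, -235.0, 279.4]
eef_rot: [-3.14, -0.001, 1.483]
wrist_force: [-0.8, -0.3, -0.1]
finger_gap: 0.3
finger_force: 0.0
```

Call:
step_arm:
  increments:
    - [[0, 0, 0, 0.25, 0, 0, 1], [0, 0, 0, 0.15, 0, 0, 1], [0, 0, 0, 0.15, 0, 0, 1], [0, 0, 0, 0.1, 0, 0, 1], [0, 0, 0, 0.1, 0, 0, 1]]

```text
clock: 3.7
eef_pos: [509.9, -204.8, 281.2]
eef_rot: [3.141, 0.001, 1.484]
wrist_force: [0.9, -2.6, 1.4]
finger_gap: 0.1
finger_force: 1.1
```

Call:
step_arm:
  increments:
    - [[0, 0, 0, 0.15, 0, 0, 1], [0, 0, 0, 0.15, 0, 0, 1], [0, 0, 0, 0.15, 0, 0, 1], [0, 0, 0, 0.15, 0, 0, 1], [0, 0, 0, 0.15, 0, 0, 1]]

```text
clock: 4.2
eef_pos: [512.4, -174.7, 280.7]
eef_rot: [3.141, 0.0, 1.484]
wrist_force: [0.5, -2.7, 0.9]
finger_gap: 0.5
finger_force: 1.1
```

The force of 2.6 N matches the drag, so the stop is sliding. I'll check the tab's position against the hand.

Call:
step_arm:
  increments:
    - [[0, 0, 0, 0.15, 0, 0, 1], [0, 0, 0, 0.15, 0, 0, 1], [0, 0, 0, 0.15, 0, 0, 1], [0, 0, 0, 0.15, 0, 0, 1], [0, 0, 0, 0, 0, 0, 1]]

```text
clock: 4.7
eef_pos: [514.4, -150.5, 280.5]
eef_rot: [-3.141, -0.0, 1.484]
wrist_force: [-0.1, -0.4, -0.0]
finger_gap: 0.4
finger_force: 0.0
```

Run:
```python
from h import *
s=manip.read_state(); print(s['eef_pos'],s['wrist_force'])
c=shot('wrist'); cv2.imwrite('pics/w3.png',cv2.resize(c['frame'][0:260,200:480],None,fx=2.2,fy=2.2,interpolation=cv2.INTER_CUBIC)[...,::-1])
```

```text
[ 514.44121776 -150.46798168  280.50353169] [-0.06565794 -0.35231739 -0.00193623]
```

View pics/w3.png

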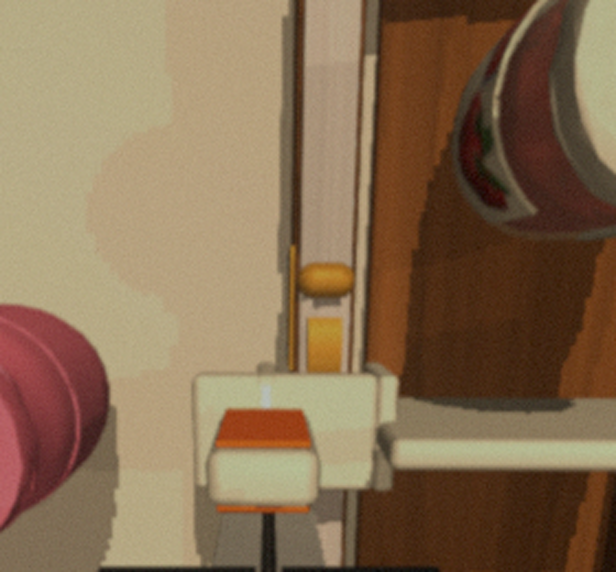

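The wrist crop shows the tab top at (263,476), the saddle's front edge at v=376, the high ridge at (326,280), and the low ridge at (324,345), partly under the saddle. The finger is against the pad.

Run:
```python
from h import *
c=load('wrist')
ey=np.array([.088,.996,0])
for n,u,v,h in [('tabtop',263,476,110),('saddle+',280,376,62),('high',326,280,46),('jamedge',560,240,50)]:
    p=onz(c,u/2.2+200,v/2.2,h); print(n,p.round(1),(p@ey).round(1),w(c,u/2.2+200,v/2.2).round(1))
print(manip.read_state()['eef_pos']@ey)
```

```text
tabtop [ 515.4 -130.6  110. ] -84.7 [ 515.5 -130.2  111.2]
saddle+ [ 522.2 -112.9   62. ] -66.5 [ 522.2 -113.1   60.8]
high [540.5 -84.1  46. ] -36.2 [540.4 -84.1  47.3]
jamedge [617.4 -78.   50. ] -23.4 [635.  -77.7  11.3]
-104.93827950094878
```

The stop is about 40 mm short of the notch and 26 mm short of the low ridge. I'll advance 16 mm, then creep.

Call:
step_arm:
  increments:
    - [[0, 0, 0, 0.1, 0, 0, 1], [0, 0, 0, 0.1, 0, 0, 1], [0, 0, 0, 0.1, 0, 0, 1], [0, 0, 0, 0.1, 0, 0, 1], [0, 0, 0, 0, 0, 0, 1]]

```text
clock: 5.25
eef_pos: [515.8, -135.0, 280.5]
eef_rot: [-3.141, 0.0, 1.484]
wrist_force: [-0.4, -2.0, -1.3]
finger_gap: 0.8
finger_force: 1.0
```

Call:
step_arm:
  increments:
    - [[0, 0, 0, 0.025, 0, 0, 1], [0, 0, 0, 0.025, 0, 0, 1], [0, 0, 0, 0.025, 0, 0, 1], [0, 0, 0, 0.025, 0, 0, 1]]

```text
clock: 5.65
eef_pos: [516.1, -131.4, 280.6]
eef_rot: [-3.141, 0.0, 1.484]
wrist_force: [-1.7, -3.8, -2.8]
finger_gap: 0.4
finger_force: 2.2
```

Call:
step_arm:
  increments:
    - [[0, 0, 0, 0.025, 0, 0, 1], [0, 0, 0, 0.025, 0, 0, 1]]

```text
clock: 5.85
eef_pos: [516.3, -129.3, 280.6]
eef_rot: [-3.141, -0.0, 1.484]
wrist_force: [-0.5, -3.8, -1.5]
finger_gap: 0.8
finger_force: 1.9
```

Call:
step_arm:
  increments:
    - [[0, 0, 0, 0.025, 0, 0, 1], [0, 0, 0, 0.025, 0, 0, 1]]

```text
clock: 6.05
eef_pos: [516.6, -127.2, 280.7]
eef_rot: [3.141, -0.0, 1.484]
wrist_force: [-0.5, -2.3, -2.2]
finger_gap: 0.6
finger_force: 1.3
```

Call:
step_arm:
  increments:
    - [[0, 0, 0, 0.025, 0, 0, 1]]

```text
clock: 6.15
eef_pos: [516.7, -126.2, 280.8]
eef_rot: [3.141, -0.0, 1.484]
wrist_force: [-1.0, -1.6, -1.7]
finger_gap: 0.1
finger_force: 1.1
```

Call:
step_arm:
  increments:
    - [[0, 0, 0, 0.025, 0, 0, 1]]

```text
clock: 6.25
eef_pos: [516.8, -125.2, 280.8]
eef_rot: [3.141, -0.0, 1.484]
wrist_force: [-0.4, -1.1, -0.2]
finger_gap: 0.5
finger_force: 0.9
```

Call:
step_arm:
  increments:
    - [[0, 0, 0, 0.025, 0, 0, 1]]

```text
clock: 6.35
eef_pos: [516.9, -124.2, 280.8]
eef_rot: [3.141, -0.0, 1.484]
wrist_force: [-0.4, -1.0, 0.5]
finger_gap: 0.1
finger_force: 0.9
```

Call:
step_arm:
  increments:
    - [[0, 0, 0, 0.025, 0, 0, 1]]

```text
clock: 6.45
eef_pos: [516.9, -123.2, 280.8]
eef_rot: [3.141, -0.0, 1.484]
wrist_force: [-0.1, -0.3, 0.9]
finger_gap: 0.2
finger_force: 0.2
```

Call:
step_arm:
  increments:
    - [[0, 0, 0, 0.025, 0, 0, 1]]

```text
clock: 6.55
eef_pos: [517.0, -122.2, 280.8]
eef_rot: [3.141, -0.0, 1.484]
wrist_force: [0.6, 0.6, 0.1]
finger_gap: 0.5
finger_force: 0.0
```

Call:
step_arm:
  increments:
    - [[0, 0, 0, 0.025, 0, 0, 1]]

```text
clock: 6.65
eef_pos: [517.1, -121.2, 280.7]
eef_rot: [3.141, -0.0, 1.484]
wrist_force: [0.9, -0.2, 0.5]
finger_gap: 0.2
finger_force: 0.0
```

The resistance has vanished. I'll look whether the stop has dropped into the notch or only slid ahead of the finger.

Run:
```python
from h import *
s=manip.read_state(); print(s['eef_pos'],s['wrist_force'])
c=shot('wrist'); a=c['frame'][60:260,230:430]; b=shot('scene')['frame'][150:260,290:400]
f=lambda i,n:cv2.resize(i,(n,n),interpolation=cv2.INTER_CUBIC)
cv2.imwrite('pics/w4.png',np.hstack([f(a,400),f(b,400)])[...,::-1])
```

```text
[ 517.09777194 -121.21549316  280.7457594 ] [ 0.89654847 -0.16495298  0.49546565]
```

View pics/w4.png

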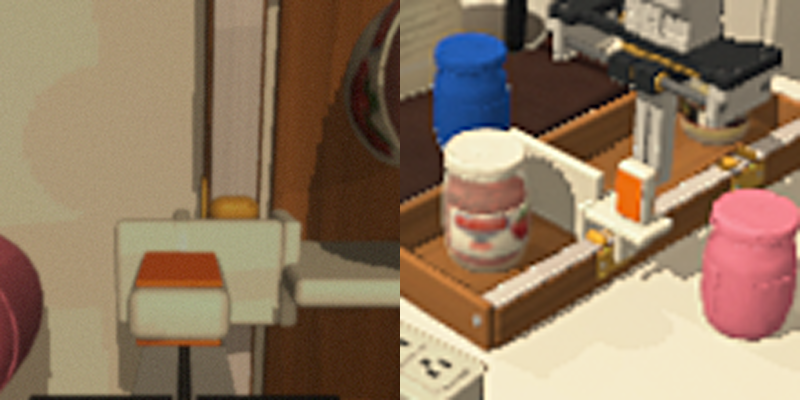

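The tab top is at crop (180,313) and the saddle's front edge at v=220, which now covers the low ridge. The high ridge is only just visible at (235,207).

Run:
```python
from h import *
c=load('wrist'); ey=np.array([.088,.996,0])
for n,u,v,h in [('tabtop',180,313,110),('saddle+',190,220,62),('high top edge',235,196,46)]:
    p=onz(c,u/2+230,v/2+60,h); print(n,p.round(1),(p@ey).round(1))
s=manip.read_state(); print(s['eef_pos']@ey,s['wrist_force'])
```

```text
tabtop [ 518.5 -101.5  110. ] -55.5
saddle+ [523.5 -82.9  62. ] -36.5
high top edge [541.5 -77.8  46. ] -29.8
-75.19551668645059 [-0.03211524  0.28050756 -0.44344512]
```

The stop is past the ridge apex and about 10 mm short of the notch. I'll creep on.

Call:
step_arm:
  increments:
    - [[0, 0, 0, 0.025, 0, 0, 1], [0, 0, 0, 0.025, 0, 0, 1]]

```text
clock: 6.95
eef_pos: [517.2, -119.3, 280.6]
eef_rot: [3.142, -0.0, 1.484]
wrist_force: [0.4, 0.1, 0.4]
finger_gap: 0.5
finger_force: 0.0
```

Call:
step_arm:
  increments:
    - [[0, 0, 0, 0.025, 0, 0, 1], [0, 0, 0, 0.025, 0, 0, 1]]

```text
clock: 7.15
eef_pos: [517.4, -117.3, 280.6]
eef_rot: [-3.142, -0.0, 1.484]
wrist_force: [0.7, 0.9, -0.2]
finger_gap: 0.3
finger_force: 0.0
```

Call:
step_arm:
  increments:
    - [[0, 0, 0, 0.025, 0, 0, 1]]

```text
clock: 7.25
eef_pos: [517.5, -116.3, 280.6]
eef_rot: [-3.142, -0.0, 1.484]
wrist_force: [-0.0, 0.0, 0.6]
finger_gap: 0.9
finger_force: 0.0
```

Call:
step_arm:
  increments:
    - [[0, 0, 0, 0.025, 0, 0, 1]]

```text
clock: 7.35
eef_pos: [517.6, -115.3, 280.7]
eef_rot: [3.142, -0.0, 1.484]
wrist_force: [-0.3, -0.1, -1.3]
finger_gap: 0.5
finger_force: 0.0
```

```bash
cat >> h.py <<'E'
def tab_s():
    ey=np.array([.088,.996,0]); out=[]
    for n in ('wrist','scene','top'):
        c=shot(n); v,u=np.mgrid[0:400,0:640]; z=c['range_z']
        p=np.linalg.inv(c['mtx'])@np.array([u.ravel(),v.ravel(),np.ones(u.size)])*z.ravel()
        p=(c['cam_to_world']@np.vstack([p,np.ones(u.size)]))[:3].T
        f=c['frame'].reshape(-1,3).astype(int)
        s=p@ey; x=p@[.996,-.088,0]
        m=(z.ravel()>0)&(abs(p[:,2]-110)<4)&(abs(x-525)<20)&(abs(s+50)<70)
        o=(f[:,0]>1.8*f[:,1])&(f[:,0]>120)&(abs(p[:,2]-90)<20)&(abs(x-525)<20)&(abs(s+50)<70)&(z.ravel()>0)
        out.append((n,m.sum(),np.percentile(s[m],[5,50,95]).round(1) if m.any() else 0,np.median(x[m]).round(1) if m.any() else 0,'orange',o.sum(),np.median(s[o]).round(1) if o.any() else 0))
    return out
E
python3 - <<'E'
from h import *
print(*tab_s(),sep='\n'); s=manip.read_state(); print(s['eef_pos']@[.088,.996,0],s['wrist_force'])
c=load('wrist'); a=c['frame'][60:260,230:430]; b=load('scene')['frame'][150:260,290:400]
f=lambda i,n:cv2.resize(i,(n,n),interpolation=cv2.INTER_CUBIC)
cv2.imwrite('pics/w5.png',np.hstack([f(a,400),f(b,400)])[...,::-1])
E
```

```text
('wrist', np.int64(1805), array([-61. , -47.3, -38.6]), np.float64(524.7), 'orange', np.int64(712), np.float64(-37.5))
('scene', np.int64(61), array([-70.8, -49.2, -37.6]), np.float64(519.9), 'orange', np.int64(71), np.float64(-37.0))
('top', np.int64(2), array([-40.5, -39.5, -38.6]), np.float64(525.0), 'orange', np.int64(0), 0)
-69.33252225938261 [ 0.17988513 -0.05627053  0.34252152]
```

View pics/w5.png

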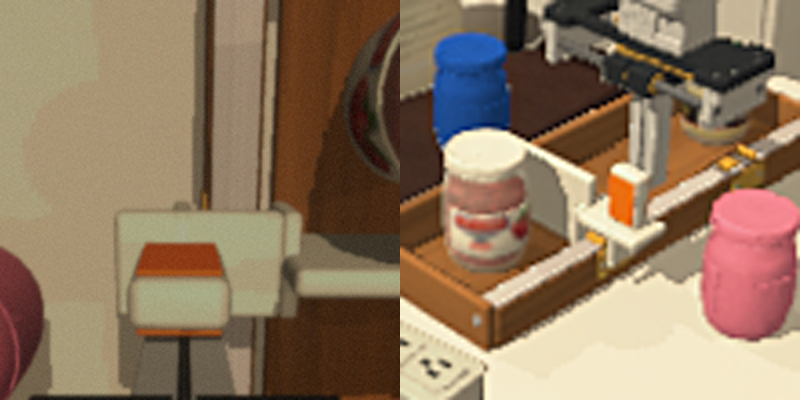

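The tab is now at s≈-47.3 against the notch at about -46.2, and it has run 2–3 mm ahead of the finger, so the stop has dropped. A gentle nudge forward will confirm that it sits against the high ridge's side.

Call:
step_arm:
  increments:
    - [[0, 0, 0, 0.025, 0, 0, 1], [0, 0, 0, 0.025, 0, 0, 1]]

```text
clock: 7.7
eef_pos: [517.7, -113.4, 280.7]
eef_rot: [3.142, -0.0, 1.484]
wrist_force: [0.6, -0.6, -0.5]
finger_gap: 0.7
finger_force: 0.0
```

Call:
step_arm:
  increments:
    - [[0, 0, 0, 0.02, 0, 0, 1]]

```text
clock: 7.8
eef_pos: [517.8, -112.5, 280.6]
eef_rot: [-3.142, -0.0, 1.484]
wrist_force: [-0.0, 0.8, -0.7]
finger_gap: 0.5
finger_force: 0.0
```

Call:
step_arm:
  increments:
    - [[0, 0, 0, 0.02, 0, 0, 1]]

```text
clock: 7.9
eef_pos: [517.9, -111.8, 280.6]
eef_rot: [-3.142, 0.0, 1.484]
wrist_force: [-0.9, -2.4, -0.2]
finger_gap: 0.4
finger_force: 0.9
```

Call:
step_arm:
  increments:
    - [[0, 0, 0, 0.015, 0, 0, 1]]

```text
clock: 8.0
eef_pos: [517.9, -111.3, 280.6]
eef_rot: [3.142, 0.0, 1.484]
wrist_force: [-0.3, -2.0, -0.7]
finger_gap: 0.6
finger_force: 1.0
```

Call:
step_arm:
  increments:
    - [[0, 0, 0, 0.015, 0, 0, 1]]

```text
clock: 8.1
eef_pos: [518.0, -110.7, 280.6]
eef_rot: [-3.142, 0.0, 1.484]
wrist_force: [-1.1, -2.4, -0.0]
finger_gap: 0.3
finger_force: 1.0
```

Call:
step_arm:
  increments:
    - [[0, 0, 0, 0.015, 0, 0, 1]]

```text
clock: 8.2
eef_pos: [518.0, -110.1, 280.6]
eef_rot: [-3.142, 0.0, 1.484]
wrist_force: [-0.5, -1.2, -1.2]
finger_gap: 0.4
finger_force: 1.0
```

Run:
```python
from h import *
print(*tab_s(),sep='\n'); s=manip.read_state(); print(s['eef_pos']@[.088,.996,0],s['wrist_force'])
```

```text
('wrist', np.int64(1762), array([-55.9, -45.3, -36.7]), np.float64(524.7), 'orange', np.int64(725), np.float64(-35.7))
('scene', np.int64(67), array([-66.1, -46.8, -35.4]), np.float64(519.0), 'orange', np.int64(73), np.float64(-35.0))
('top', np.int64(0), 0, 0, 'orange', np.int64(0), 0)
-64.00064166768684 [ 0.15181739 -0.41184009  0.22468905]
```

Call:
step_arm:
  increments:
    - [[0, 0, 0, 0.015, 0, 0, 1]]

```text
clock: 8.45
eef_pos: [518.1, -109.5, 280.6]
eef_rot: [-3.142, 0.0, 1.484]
wrist_force: [0.4, -2.7, -0.2]
finger_gap: 0.6
finger_force: 1.1
```

Call:
step_arm:
  increments:
    - [[0, 0, 0, 0.015, 0, 0, 1]]

```text
clock: 8.55
eef_pos: [518.2, -108.9, 280.7]
eef_rot: [3.142, 0.0, 1.484]
wrist_force: [-0.9, -5.5, 0.9]
finger_gap: 0.5
finger_force: 2.6
```

The force rises to 5.5 N against the high ridge's flank, so the stop is seated. I'll back off and lift away.

Call:
step_arm:
  increments:
    - [[0, 0, 0, -0.1, 0, 0, 1], [0, 0, 0, -0.4, 0, 0, 1], [0, 0, 0, -0.4, 0, 0, 1], [0, 0, 0, 0, 0, 0, 1]]

```text
clock: 8.95
eef_pos: [514.7, -147.0, 280.7]
eef_rot: [3.141, 0.0, 1.482]
wrist_force: [0.5, 0.3, 0.8]
finger_gap: 0.4
finger_force: 0.0
```

Call:
step_arm:
  increments:
    - [[0, 0, 0, 0, 0, -0.6, 1], [0, 0, 0, 0, 0, -0.8, 1], [0, 0, 0, 0, 0, -0.8, 1], [0, 0, 0, -0.5, -0.5, -0.4, 1], [0, 0, 0, 0, 0, 0, 1]]

```text
clock: 9.45
eef_pos: [492.2, -164.2, 387.0]
eef_rot: [3.138, 0.001, 1.482]
wrist_force: [1.1, 0.1, -0.1]
finger_gap: 0.6
finger_force: 0.0
```

Run:
```python
from h import *
print(*tab_s(),sep='\n'); s=manip.read_state(); print(s['eef_pos'],s['wrist_force'])
a=load('wrist')['frame']; b=load('scene')['frame'][150:260,290:400]
f=lambda i,n:cv2.resize(i,(n,400),interpolation=cv2.INTER_CUBIC)
cv2.imwrite('pics/w6.png',np.hstack([f(a[20:240,230:450],400),f(b,400)])[...,::-1])
```

```text
('wrist', np.int64(691), array([-53.5, -44.9, -36.3]), np.float64(524.4), 'orange', np.int64(19), np.float64(-53.6))
('scene', np.int64(41), array([-48.8, -40.4, -34.6]), np.float64(519.8), 'orange', np.int64(68), np.float64(-34.0))
('top', np.int64(62), array([-51.6, -44.1, -36.3]), np.float64(524.0), 'orange', np.int64(0), 0)
[ 493.43162401 -162.90163809  383.96166385] [ 0.10980555  0.53752989 -0.24027741]
```

View pics/w6.png

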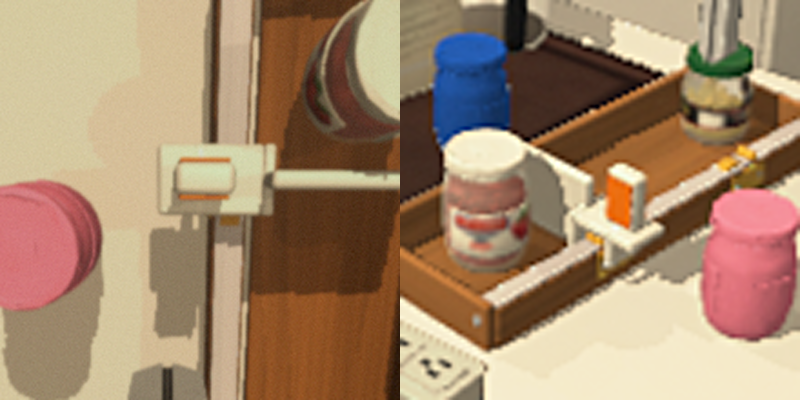

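The final view shows the stop over the brass catch at (217,178) in the left crop, with both jars standing and the hand clear. It measures -44.1 against the notch's -44.8 in the top view, and -44.9 against -46.6 in the wrist view. That is within 2 mm, so I'm handing in.

```bash
python3 -c "
from h import *
print(workorder.sign_off())"
```

```text
the job is handed in; nothing more can be done
None
```

The job is handed in (no verdict came back): the white stop sits in the left (+y) catch beside the red jam, within about 2 mm of the notch by camera and with resistance felt at the high ridge, and the hand is clear.

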